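Unclamp a labelled jam jar and pack it

TASK

The labelling cradle's sprung hold-down arm, the one with the black ball knob, is clamped on a jam jar: lift the arm until it stays up by itself, then take the jar out of the cradle. Lay the jar gently in the empty hollow of the gift tray, its lid pointing the same way as the jar already packed. Leave the arm standing open and do not disturb the packed jar, the other jars or the label rolls.

Things in the scene. Friction and masses are not known exactly. Their poses are not given: they have to be found in the camera images.
- labeller: Labelling cradle: grey and aluminium stand fixed on the table, reel of labels at its back. Origin under the held jar's centre, x towards the back. Base 300 x 140 x 12 mm, x = -95 to 205 mm. Its deck slopes up to the back at 30 deg; two cheeks with the arm's hinge stand on its upper end (y within +-33 mm, spring to y = 52 mm). Deck and reel stay below 155 mm.
- seat (a point): Centre of the jar as held in the cradle, 88 mm above the labeller's origin. x points up the 30 deg slope (lid end), y level to the left, z square to the slope, leaning to the front. Rollers carry the jar; beside it there is free room down to z = -21 mm. A foot stop 64 mm wide stands at x = -48 to -54 mm, up to z = 0. The hinge cheeks begin at x = 113 mm, up to z = 93 mm.
- hinge (a point): Centre of the arm's hinge, at x = 135, z = 50 mm of the seat; its axis is the seat's y. The arm is a steel bar, 20 mm wide (y), 10 mm thick. Its rubber shoe, 46 x 34 mm, reaching 21 mm below the bar's centre line and 135 mm from the hinge, presses on the jar.
- knob (a point): Centre of the black ball knob, 32 mm in diameter, at the arm's free end, 210 mm from the hinge. Arm down it is at x = -75, z = 50 mm of the seat (94 mm above the table); arm fully up at x = 79, z = 252 mm (346 mm above the table). Pinched from both sides along the seat's y, it can turn between the fingers.
- holddown (a joint): Angle of the hold-down arm, rad: 0 down on the jar, growing as it is lifted, to its stop at 1.30. An over-centre spring pulls it down (about 7 N at the knob) up to about 0.9, and beyond that pulls it up to the stop and holds it. Let go earlier, it snaps back. Fully up it still leans over the jar: bar, shoe and knob are then at x = 60 mm and more of the seat.
- jar_mid (a point): Centre of the jar to be packed: round jam jar with paper label, 58 mm in diameter over its whole length of 96 mm, 0.2 to 0.4 kg, black lid 19 mm high. x points along its axis to the lid; y and z turn with it. At the start it lies in the cradle under the arm, lid up the slope.
- jar_lid (a point): Middle of the top face of that jar's lid, 48 mm from its centre.
- tray: Gift tray of pale green card with white insert, fixed on the table; origin under its centre. 132 mm (x) by 200 mm (y), with pointed ends to 256 mm; walls 36 mm high. The insert's top is 12 mm above the table; in it are two hollows for lying jars, along x, at y = +46 and -46 mm, 106 mm long, 48 mm wide, floor 4 mm above the table. One holds a jar.
- hollow (a point): Centre that a jar has when it lies rightly in the empty hollow (33 mm above the table). x along the hollow, the way the packed jar's lid points; y across it; z up. Paper liner on its floor.
- packed_mid (a point): Centre of the jar already packed, same kind, in the other hollow, 92 mm from the empty one; x points to its lid.
- stand1_mid (a point): Centre of a jar of the same kind that stands upright on the table, 96 mm high: leave alone.
- stand2_mid (a point): Centre of another upright jar: leave alone.
- roll1_mid (a point): Centre of a roll of labels lying flat on the table near the robot, 96 mm in diameter, 45 mm high: leave alone.
- roll2_mid (a point): Centre of a label roll, 110 mm in diameter, 60 mm high, on the left: leave alone.
- roll3_mid (a point): Centre of a label roll, 88 mm in diameter, 30 mm high, on the right: leave alone.
Mind the look-alikes: they are no part of the job. Leave any blue or orange look-alike of the part that bears jar_mid alone.

How it is judged:
By the outcome, as a careful person would: the job done as asked, in the order asked, and still so for the second after the job is handed in, with the robot touching nothing.
It also fails if it takes over 61 s, if anything falls off the work surface, if the arm or the gripper's body presses on something with over 40 N, if the wrist force passes 120 N, or if a joint passes its speed limit or range.

ROBOT

A 6-joint arm with a two-finger parallel gripper is mounted at the origin on the work surface. World frame = base frame: x ahead of the robot, y to its left, z up, the work surface at z = 0. Lengths are in mm, angles in degrees, forces in N, time in s.
With the tool pointing down it reaches from about 300 to 850 mm from the base axis. Payload 4.2 kg.
Tool frame: the origin (TCP) lies between the finger pads; the fingertips stand 14 mm ahead of it and the grasp point (between the pads) lies 5 mm behind it (env.finger_overhang is the distance from the TCP to the fingertips, in mm); z points along the fingers, y is the line along which they close (so a half turn about z gives the same grasp; the last joint's range is limited). The gripper opens to 91 mm and grips with 3 to 60 N. Pads are 32 mm wide; open, the fingers measure 118 mm over their backs; the gripper's body (76 mm by 178 mm) begins 60 mm behind the grasp point.
Start: joints at [75.344, 18.312, 89.639, -0, 72.044, -1.146], TCP at [134.333, 559.103, 227.976] pointing down, gripper open.
Joint ranges: [-177.97, 177.97], [-48.28, 115.42], [12.27, 149.76], [-77.06, 257.06], [2.81, 150.46], [-146.56, 146.56]. Speed limits (degrees/s): [147.25, 147.25, 180, 180, 180, 180].

INTERFACE

Orientations are given as [roll, pitch, yaw] about the fixed x, y, z axes, in that order (R = Rz(yaw) Ry(pitch) Rx(roll)).
In Python, from workcell import status, cams, env, finder gives the robot as it stands.
- The arm moves only by the tool apply_moves, never from a script. Its argument "increments" is a list of rows, each a list of 7 numbers: the opening, from -1 (shut) to 1 (fully open), then the shift along the world's x, y, z in m, then the turn, a rotation vector about the world's x, y, z in degrees. In form: [[gripper, x, y, z, ax, ay, az], ...]. A call has 1 to 5 rows; each row shifts and turns the commanded pose from where the row before left it; what a row does not reach is not made up. A row lasts 1/12 s, in which the tool goes at most 41.7 mm and 7.16 degrees, less where a joint would pass 70% of its speed; a pose out of reach is approached as far as the arm can. A call with a gripper value outside its range is refused whole. The fingers move at their own pace and stop on an object; "newtons" is the grip in N (left out, the last holds). Time passes only in rows, so rows that do not move let the fingers close. It gives the time, the measured TCP pose, the force, the opening and the grip force at its end, in the units of the state.
- status.state(): the state, without advancing time (a new reading comes with each control period).
- cams.grab_frame(name): name is "scene" or "top" or "wrist"; returns a dict with "color" (384x512x3 uint8, red, green, blue), "intrinsics" (3x3 intrinsics, pixels), "R" (3x3) and "t" (3): a world point X has camera coordinates R X + t. Camera axes: x right, y down, z forward; pixel columns grow to the right and rows downward; lengths in mm; the calibration is good to about 2 mm. The wrist camera is an equidistant fisheye: a pixel r from the principal point sees the ray r / f radians off the axis. A picture is of the moment at which its call begins. There is no depth.
- env.job_done(): hands the job in; it is judged then, once.
Trained networks look in the newest picture that a camera, given by its name, has taken for a name from the list of things; names that differ only in an ending like _2 or _b are one class to them, and where a whole thing is asked for, a point or a joint stands for the part that bears it (a point fixed in the world has none). Each returns a list of dicts, best first, with "score" (0 to 1); they miss things now and then, are a little off and sometimes report something else, mostly with a low value. They report only what shows in the picture. A call takes as long as a camera call. They do not tell look-alikes from the thing itself.
- finder.boxes_of(query, camera): "rect" ([left, top, width, height] in pixels, round what is visible of it).
- finder.trace(query, camera): "pixels" (384x512 bool, what is visible of it) and "rect" ([left, top, width, height] in pixels, round what is visible of it).
The state is a dict: "time_s": time; "qpos": joint angles; "qvel": joint speeds; "effort": joint torques, N m; "ee_pos": TCP position; "ee_rot": TCP orientation; "force": force on the tool from outside, world axes, zero at the start; "torque": the same for the moment, N m; "gripper_width": finger opening in mm; "gripper_force": force on a finger pad.
Only numpy, scipy, OpenCV 4.12 (cv2) and the standard library are available. Lean on these libraries where they do the work, as an engineer would, in place of code of your own. Each camera call takes 0.05 s, during which the arm holds its last target. There are 200 camera calls.

## Working session

There is one attempt and no reset: what is moved stays moved. The work goes in short steps, Python scripts to look and compute and a tool call to move; the robot and the scene stay as the last step left them, time stands still between calls to the robot, and variables do not carry over. Pictures are saved under pics/ and viewed, at most 13 in all, crops included, and the job is handed in when it is done.

Besides the shell and the picture viewer there is one more tool, called after ">>>" in YAML: its name, and indented under it one key for each argument. apply_moves: Moves the arm, as the interface text tells. Its arguments: {"type":"object","properties":{"increments":{"type":"array","items":{"type":"array","items":{"type":"number"}}},"newtons":{"type":"number"}},"required":["increments"]}

```bash
mkdir -p pics; ls; python3 - <<'E'
from workcell import status,cams,env,finder
import cv2,numpy as np
print(status.state())
ims=[]
for c in ["scene","top"]:
    f=cams.grab_frame(c); im=f["color"][:,:,::-1].copy()
    print(c,f["intrinsics"].tolist(),f["R"].tolist(),f["t"].tolist())
    cv2.imwrite(f"pics/{c}0.png",cv2.resize(im,(800,600),interpolation=cv2.INTER_CUBIC))
    for q in ["labeller","knob","jar_mid","tray","packed_mid","stand1_mid","roll1_mid","jar_lid","hollow","holddown"]:
        try: print(c,q,[(np.round(b["rect"]).tolist(),round(b["score"],2)) for b in finder.boxes_of(q,c)][:7])
        except Exception as e: print(q,e)
E
```

```text
pics
{'time_s': 0.0, 'qpos': array([ 7.53443348e+01,  1.83492736e+01,  8.97058022e+01, -7.70274046e-04,
        7.20438700e+01, -1.14648097e+00]), 'qvel': array([-0.05008092,  0.11178781, -0.11328284,  0.05997089, -0.07245002,
       -0.06709784]), 'effort': array([-3.55376460e-04, -4.12441957e+01, -2.31981432e+01,  7.27695459e-02,
        4.54218406e-02, -1.45207810e-04]), 'ee_pos': array([134.20792232, 558.62426751, 227.14808769]), 'ee_rot': array([-1.79901059e+02, -1.24756098e-03,  1.66491053e+02]), 'force': array([-0.22190827, -0.06980656, -0.35554731]), 'torque': array([ 0.03273622,  0.05204185, -0.04006694]), 'gripper_force': 0.0, 'gripper_width': 91.14855944677397}
scene [[392.011628862322, 0.0, 263.02518170797555], [0.0, 392.011628862322, 195.83210569598768], [0.0, 0.0, 1.0]] [[0.12002631440361379, 0.9927609441522353, 0.004403591335185272], [0.7813539554778901, -0.09172868286659559, -0.6173101692007147], [-0.6124374907774184, 0.07753422796108815, -0.7867075462868891]] [-72.67240116913185, -264.1881112541898, 1706.9302712491262]
scene labeller [([173.0, 214.0, 49.0, 100.0], 0.
[... 1212 characters left out ...]
0.64)]
top knob [([304.0, 118.0, 26.0, 75.0], 0.66)]
top jar_mid [([348.0, 265.0, 22.0, 33.0], 0.98), ([303.0, 145.0, 22.0, 32.0], 0.81), ([289.0, 222.0, 34.0, 23.0], 0.76), ([238.0, 154.0, 33.0, 25.0], 0.61)]
top tray [([149.0, 142.0, 79.0, 52.0], 0.78)]
top packed_mid [([188.0, 149.0, 24.0, 33.0], 0.57)]
top stand1_mid [([230.0, 114.0, 20.0, 22.0], 0.83), ([148.0, 144.0, 80.0, 49.0], 0.54)]
top roll1_mid [([227.0, 195.0, 34.0, 32.0], 0.86)]
top jar_lid [([238.0, 157.0, 31.0, 26.0], 0.93), ([307.0, 144.0, 16.0, 33.0], 0.8), ([347.0, 263.0, 22.0, 36.0], 0.69), ([288.0, 220.0, 32.0, 25.0], 0.59)]
top hollow [([164.0, 156.0, 20.0, 34.0], 0.63)]
top holddown [([304.0, 119.0, 30.0, 74.0], 0.94)]
```

View pics/scene0.png

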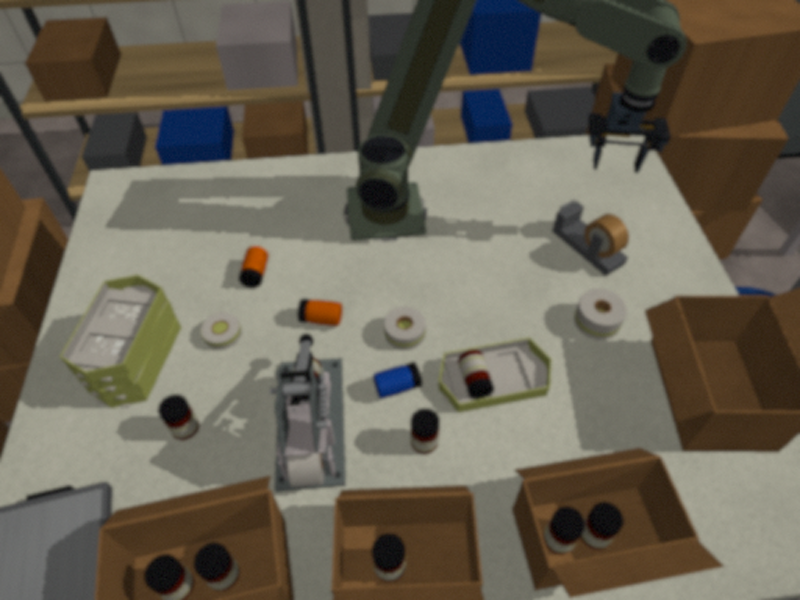

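View pics/top0.png

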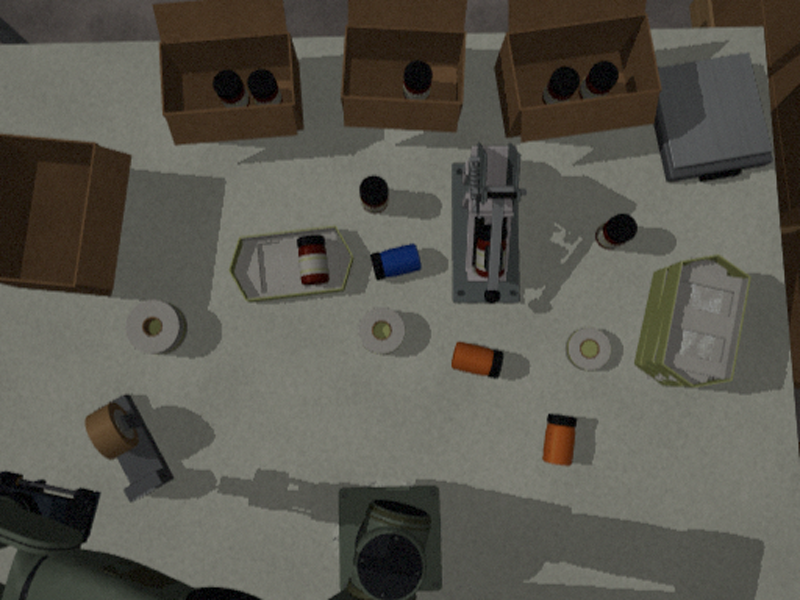

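The scene shows the labeller at about (310,420) with its knob at (306,342). The open tray is at (495,375), with the packed jar's dark lid at (480,388), towards +x. The top view shows the labeller at (487,225), the knob at (492,296), the held jar at (487,250) and the tray at (292,264).

Candidates for the jar (top view):
- held jar (487,250), red with a black lid, under the arm: this one
- blue jar (395,262): look-alike
- orange jars (477,360) and (560,440): look-alikes
- packed jar (313,260)
- standing jars (373,193) and (617,230)
- jars in the boxes at the back

The right-hand green tray at (695,320) and the small brown reel stand at (125,440) are also look-alikes.

Next is one close crop to check the choice.

```bash
cat > h.py <<'E'
from workcell import status,cams,env,finder
import cv2,numpy as np
def back(f,px,z):
    K,R,t=(np.array(f[k],float) for k in("intrinsics","R","t"))
    c=-R.T@t; d=R.T@np.linalg.solve(K,[px[0],px[1],1]); return c+d*(z-c[2])/d[2]
def proj(f,X):
    q=np.array(f["R"])@np.array(X,float)+np.array(f["t"]); p=np.array(f["intrinsics"])@q; return p[:2]/p[2]
E
python3 - <<'E'
from h import *
f=cams.grab_frame("top");g=cams.grab_frame("scene")
a=f["color"][85:205,275:345,::-1];b=f["color"][138:202,140:236,::-1]
c=g["color"][205:320,165:230,::-1];d=g["color"][205:275,275:360,::-1]
r=lambda i,w,h:cv2.resize(i,(w,h),interpolation=cv2.INTER_CUBIC)
im=np.zeros((600,800,3),np.uint8)
im[:600,:350]=r(a,350,600); im[:256,360:744]=r(b,384,256); im[270:270+322,360:360+182]=r(c,182,322); im[270:270+196,550:550+238]=r(d,238,196)
cv2.imwrite("pics/crop1.png",im)
E
```

```text
(no output)
```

View pics/crop1.png

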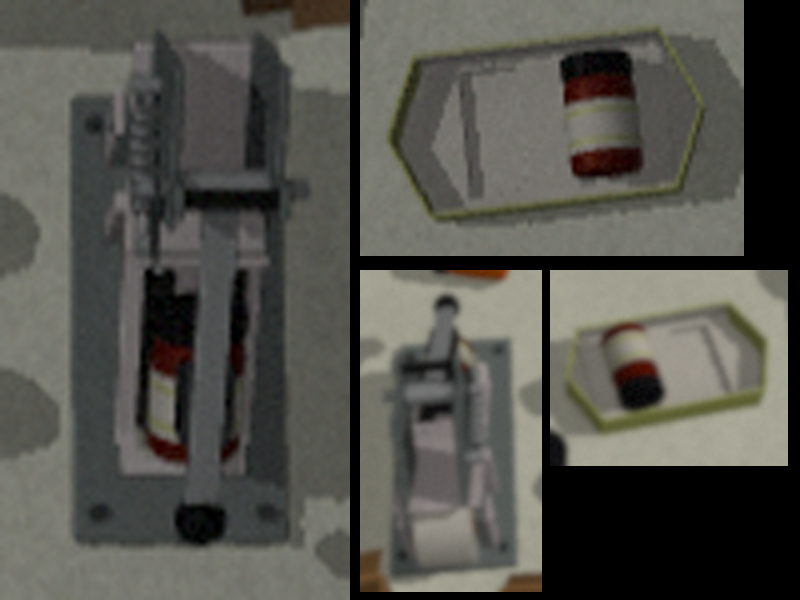

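The crop shows the red, black-lidded jar under the bar, lid to the back (+x), with the knob at crop (200,522). The packed jar's lid also points to +x (crop (598,68)), and the empty hollow is to its left. Now I'll measure.

```bash
cat >> h.py <<'E'
def fit(model,obs):
    m,o=np.array(model,float),np.array(obs,float)[:,:2]; mc,oc=m.mean(0),o.mean(0); a,b=m-mc,o-oc
    th=np.arctan2((a[:,0]*b[:,1]-a[:,1]*b[:,0]).sum(),(a*b).sum()); R=np.array([[np.cos(th),-np.sin(th)],[np.sin(th),np.cos(th)]])
    p=oc-R@mc; return p,np.degrees(th),np.round(m@R.T+p-o,1)
E
python3 - <<'E'
from h import *
f=cams.grab_frame("top");g=cams.grab_frame("scene")
A=lambda x,y:(275+x/5-.4,85+y/5-.4)
obs=[back(f,A(*p),12) for p in[(72,97),(74,543),(290,543)]]
p,th,r=fit([(205,70),(-95,70),(-95,-70)],obs);print("lab",p,th,r.tolist())
B=lambda x,y:(140+(x-360)/4-.4,138+y/4-.4)
obs=[back(f,B(*q),36) for q in[(415,60),(660,28),(683,190),(435,217),(391,138),(703,105)]]
q,t2,r=fit([(66,100),(66,-100),(-66,-100),(-66,100),(0,128),(0,-128)],obs);print("tray",q,t2,r.tolist())
# scene versions
C=lambda x,y:(165+(x-360)/2.8-.3,205+(y-270)/2.8-.3)
obs=[back(g,C(*s),12) for s in[(392,342),(510,340),(515,565),(392,577)]]
print("lab scene",fit([(-95,-70),(-95,70),(205,70),(205,-70)],obs))
D=lambda x,y:(275+(x-550)/2.8-.3,205+(y-270)/2.8-.3)
obs=[back(g,D(*s),36) for s in[(577,331),(731,305),(757,391),(604,420),(567,374),(766,345)]]
print("tray scene",fit([(-66,-100),(-66,100),(66,100),(66,-100),(0,-128),(0,128)],obs))
# knob check
print("knob top", back(f,A(200,522),94)," scene",back(g,C(446,302),94))
print("packed centre ~",back(f,B(600,115),50))
for n,a in(("st1",(373,193)),("st2",(617,230)),("roll1",(382,331)),("blue",(395,262)),("roll3",(589,349)),("orange",(477,360))): print(n,back(f,np.array(a)*.64,90 if 's'==n[0] else 45).round())
for c in("top","scene"):
  for b in finder.boxes_of("knob",c)[:2]: print(c,b)
E
```

```text
lab [ 568.93911988 -217.24887696] -1.517273911250537 [[0.6, 0.2], [-0.2, -0.7], [-0.4, 0.5]]
tray [562.79733046 187.86860281] 5.495766398637598 [[2.0, -1.5], [-0.3, -1.3], [1.3, 2.4], [-0.9, 1.6], [-2.9, 0.5], [0.8, -1.7]]
lab scene (array([ 572.870577  , -219.48097429]), np.float64(-0.9604747787696148), array([[ 7. ,  5.5],
       [-5.2, -2.7],
       [-0.9,  1.6],
       [-0.9, -4.4]]))
tray scene (array([568.93257954, 189.69608007]), np.float64(3.7797733552426984), array([[-4.2, -0.4],
       [-1.1, -1.5],
       [ 3.7,  6.3],
       [-0.3, -4.1],
       [ 3.2, -2.4],
       [-1.3,  2.1]]))
knob top [ 479.05280554 -214.61743866   94.        ]  scene [ 474.97844622 -214.90500327   94.        ]
packed centre ~ [565.78140581 144.14570236  50.        ]
st1 [692.  15.  90.]
st2 [ 605. -471.   90.]
roll1 [417.   4.  45.]
blue [558. -26.  45.]
roll3 [ 370. -415.   45.]
orange [ 353. -187.   45.]
top {'rect': [305.0, 120.3, 29.2, 73.4], 'score': 0.97}
scene {'rect': [173.4, 217.4, 34.7, 35.1], 'score': 0.81}
```

>>> apply_moves:
  increments:
    - [1, 0.027, -0.0233, 0.005, 0, 0, 0.8]
    - [1, 0.027, -0.0233, 0.005, 0, 0, 0.8]
    - [1, 0.027, -0.0233, 0.005, 0, 0, 0.8]
    - [1, 0.027, -0.0233, 0.005, 0, 0, 0.8]
    - [1, 0.027, -0.0233, 0.005, 0, 0, 0.8]

```text
time_s: 1.82
ee_pos: [270.3, 441.4, 253.3]
ee_rot: [180.0, 0.0, 170.6]
force: [1.3, -0.5, 0.0]
gripper_width: 91.5
gripper_force: 0.0
```

>>> apply_moves:
  increments:
    - [1, 0.027, -0.0233, 0.005, 0, 0, 0.8]
    - [1, 0.027, -0.0233, 0.005, 0, 0, 0.8]
    - [1, 0.027, -0.0233, 0.005, 0, 0, 0.8]
    - [1, 0.027, -0.0233, 0.005, 0, 0, 0.8]
    - [1, 0.027, -0.0233, 0.005, 0, 0, 0.8]

```text
time_s: 2.23
ee_pos: [405.4, 324.7, 278.4]
ee_rot: [180.0, 0.0, 174.5]
force: [0.1, -0.3, 1.3]
gripper_width: 91.2
gripper_force: 0.0
```

>>> apply_moves:
  increments:
    - [1, 0.027, -0.0233, 0.005, 0, 0, 0.8]
    - [1, 0.027, -0.0233, 0.005, 0, 0, 0.8]
    - [1, 0.027, -0.0233, 0.005, 0, 0, 0.8]
    - [1, 0.027, -0.0233, 0.005, 0, 0, 0.8]
    - [1, 0, 0, 0, 0, 0, 0.8]

```text
time_s: 2.65
ee_pos: [517.0, 229.1, 298.5]
ee_rot: [-179.9, 0.2, 178.2]
force: [-1.4, 0.2, 0.2]
gripper_width: 91.5
gripper_force: 0.0
```

```bash
python3 - <<'E'
from h import *
import pickle
f=cams.grab_frame("wrist");pickle.dump(f,open("w1.pkl","wb"))
cv2.imwrite("pics/w1.png",cv2.resize(f["color"][:,:,::-1],(800,600),interpolation=cv2.INTER_CUBIC))
print(f["intrinsics"],f["R"],f["t"]); print(status.state())
E
```

```text
[[297.31863964   0.         254.33837124]
 [  0.         297.31863964 190.54450462]
 [  0.           0.           1.        ]] [[ 0.03003152  0.99954753 -0.00168881]
 [ 0.95540059 -0.02820845  0.29396259]
 [ 0.29378194 -0.01044163 -0.95581543]] [-243.61130495 -542.7915056   310.02611012]
{'time_s': 2.7, 'qpos': array([ 2.30176435e+01,  1.52797472e+01,  8.39157085e+01, -2.34425612e-02,
        8.07532083e+01, -6.52836546e+01]), 'qvel': array([ 3.22760901, -0.97691316,  2.42652923,  1.82467955,  0.59528088,
        2.81096253]), 'effort': array([ -1.59098603, -39.07758594, -25.00204325,  -0.29767508,
        -0.04336951,  -0.15701481]), 'ee_pos': array([514.52264782, 230.94256305, 298.00443939]), 'ee_rot': array([1.79999557e+02, 5.63083976e-02, 1.78305054e+02]), 'force': array([-0.67244217,  1.28944975, -0.57342889]), 'torque': array([ 0.04970099, -0.03993508, -0.00181658]), 'gripper_force': 0.0, 'gripper_width': 90.86238261510516}
```

View pics/w1.png

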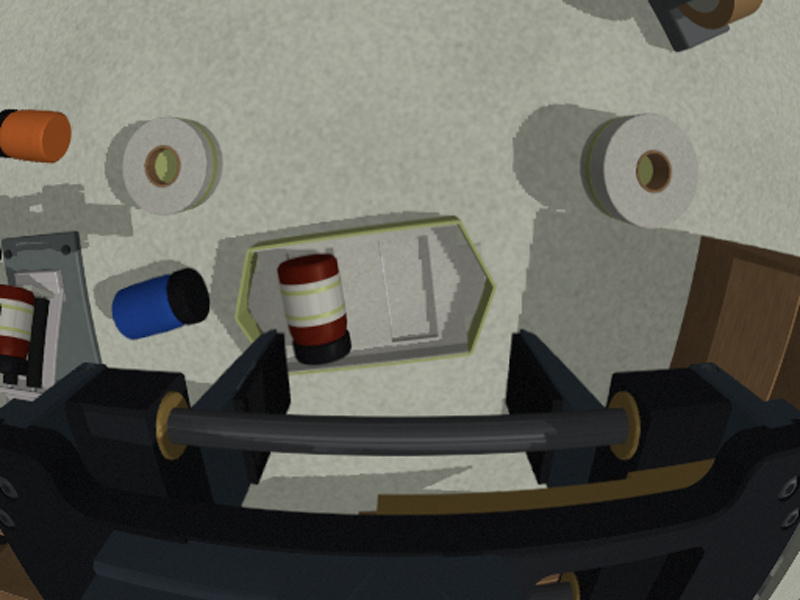

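The wrist view shows the tray with the packed jar's lid at (322,345), towards +x. The empty hollow spans columns 380–437, and rim corners are at (250,250), (458,220), (491,288), (470,352) and (240,310).

```bash
cat >> h.py <<'E'
def wback(f,px,z):
    K,R,t=(np.array(f[k],float) for k in("intrinsics","R","t")); v=(np.array(px,float)-K[:2,2])/K[0,0]; r=np.hypot(*v)
    d=R.T@np.r_[np.sin(r)*v/r,np.cos(r)]; c=-R.T@t; return c+d*(z-c[2])/d[2]
E
python3 - <<'E'
from h import *
import pickle
f=pickle.load(open("w1.pkl","rb"))
S=lambda p,z:wback(f,(np.array(p)+.5)*.64-.5,z)
m=[(-66,-100),(-66,100),(0,128),(66,100),(0,-128)]
print(fit(m,[S(p,36) for p in[(250,250),(458,220),(491,288),(470,352),(240,310)]]))
print("hollow left edge z12",S((379,240),12),S((391,340),12)," right floor/top",S((425,240),4),S((437,338),12),S((434,328),4))
print("packed sides z33", S((282,300),33),S((346,300),33),"ends",S((308,258),45),S((323,350),50))
print("labeller corner left-base", S((77,235),12))
E
```

```text
(array([565.36749547, 192.12518558]), np.float64(4.728960513605214), array([[-4. , -0.9],
       [ 0.3,  2.3],
       [-1.6,  3.8],
       [ 1. ,  0.3],
       [ 4.3, -5.6]]))
hollow left edge z12 [511.92117744 210.28039186  12.        ] [616.16875121 218.33841587  12.        ]  right floor/top [514.62369835 255.18643189   4.        ] [615.43860232 265.79908128  12.        ] [607.34851746 263.296253     4.        ]
packed sides z33 [563.3782378  114.19492131  33.        ] [565.20751425 177.31800985  33.        ] ends [520.31764558 146.1390166   45.        ] [609.4625327  153.85936912  50.        ]
labeller corner left-base [ 484.60353145 -139.20546596   12.        ]
```

>>> apply_moves:
  increments:
    - [1, -0.003, -0.0373, -0.009, 0, 0, 0]
    - [1, -0.003, -0.0373, -0.009, 0, 0, 0]
    - [1, -0.003, -0.0373, -0.009, 0, 0, 0]
    - [1, -0.003, -0.0373, -0.009, 0, 0, 0]
    - [1, -0.003, -0.0373, -0.009, 0, 0, 0]

```text
time_s: 3.12
ee_pos: [496.2, 45.9, 252.6]
ee_rot: [180.0, -0.0, 178.6]
force: [0.8, 0.4, 0.6]
gripper_width: 91.5
gripper_force: 0.0
```

>>> apply_moves:
  increments:
    - [1, -0.003, -0.0373, -0.009, 0, 0, 0]
    - [1, -0.003, -0.0373, -0.009, 0, 0, 0]
    - [1, -0.003, -0.0373, -0.009, 0, 0, 0]
    - [1, -0.003, -0.0373, -0.009, 0, 0, 0]
    - [1, -0.003, -0.0373, -0.009, 0, 0, 0]

```text
time_s: 3.53
ee_pos: [481.6, -140.6, 207.7]
ee_rot: [180.0, 0.0, 178.5]
force: [1.0, 0.5, -0.1]
gripper_width: 91.5
gripper_force: 0.0
```

>>> apply_moves:
  increments:
    - [1, -0.0015, -0.0373, -0.009, 0, 0, 0]
    - [1, -0.0015, -0.0373, -0.009, 0, 0, 0]
    - [1, 0, 0, 0, 0, 0, 0]
    - [1, 0, 0, 0, 0, 0, 0]

```text
time_s: 3.87
ee_pos: [478.7, -215.1, 189.2]
ee_rot: [179.9, -0.1, 178.3]
force: [1.3, 0.0, 0.8]
gripper_width: 91.1
gripper_force: 0.0
```

```bash
python3 - <<'E'
from h import *
import pickle
f=cams.grab_frame("wrist");pickle.dump(f,open("w2.pkl","wb"))
cv2.imwrite("pics/w2.png",cv2.resize(f["color"][:,:,::-1],(800,600),interpolation=cv2.INTER_CUBIC))
s=status.state();print(s["qpos"],s["ee_pos"],s["ee_rot"])
E
```

```text
[-2.53634552e+01  1.54680198e+01  9.95756893e+01  6.12979592e-02
  6.50338056e+01 -1.13818796e+02] [ 479.02659233 -214.01223706  189.65223326] [ 1.79917886e+02 -4.84963822e-02  1.78429465e+02]
```

View pics/w2.png

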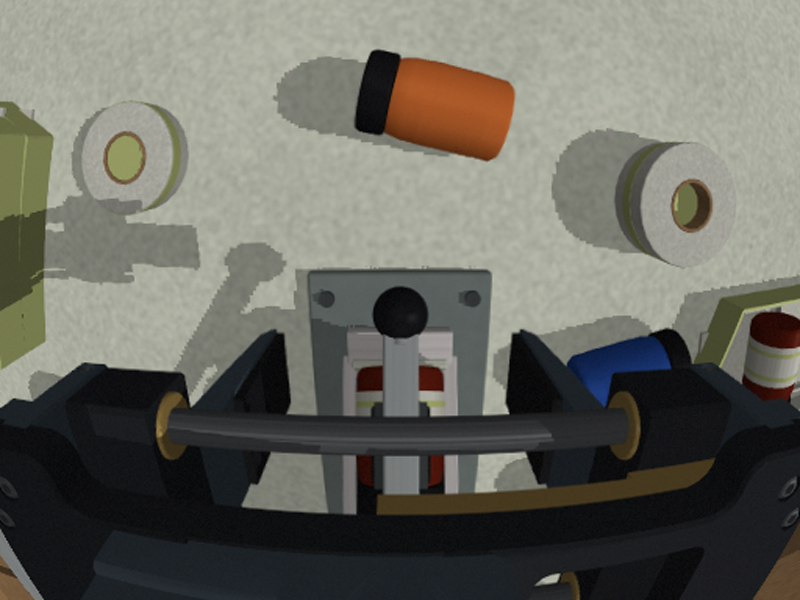

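The knob, at (400,313), is midway between the fingers at (285,340) and (510,340), and the base's front corners are at (309,270) and (491,270). I'll check this against the model.

```bash
python3 - <<'E'
from h import *
import pickle
f=pickle.load(open("w2.pkl","rb"))
S=lambda p,z:wback(f,(np.array(p)+.5)*.64-.5,z).round(1)
print("knob",S((400.5,313),94),"corners",S((309,270),12),S((491,270),12))
print("jar end sides at seat end", S((357,372),70),S((445,372),70))
E
```

```text
knob [ 482.5 -213.8   94. ] corners [ 474.4 -281.5   12. ] [ 478.3 -145.2   12. ]
jar end sides at seat end [ 531.  -243.7   70. ] [ 532.7 -185.5   70. ]
```

>>> apply_moves:
  increments:
    - [1, 0.001, 0.0005, -0.03, 0, 0, 0]
    - [1, 0, 0, -0.03, 0, 0, 0]
    - [1, 0, 0, -0.025, 0, 0, 0]
    - [1, 0, 0, -0.015, 0, 0, 0]
    - [1, 0, 0, 0, 0, 0, 0]
  newtons: 30

```text
time_s: 4.33
ee_pos: [478.5, -211.1, 87.4]
ee_rot: [179.8, -0.3, 178.6]
force: [-0.5, -0.4, 1.0]
gripper_width: 90.5
gripper_force: 0.0
```

>>> apply_moves:
  increments:
    - [-1, 0, 0, 0, 0, 0, 0]
    - [-1, 0, 0, 0, 0, 0, 0]
    - [-1, 0, 0, 0, 0, 0, 0]
    - [-1, 0, 0, 0, 0, 0, 0]
    - [-1, 0, 0, 0, 0, 0, 0]
  newtons: 30

```text
time_s: 4.75
ee_pos: [480.9, -214.3, 91.0]
ee_rot: [-180.0, 0.1, 178.5]
force: [0.5, -0.8, -0.4]
gripper_width: 60.8
gripper_force: 0.0
```

>>> apply_moves:
  increments:
    - [-1, 0, 0, 0, 0, 0, 0]
    - [-1, 0, 0, 0, 0, 0, 0]
    - [-1, 0, 0, 0, 0, 0, 0]
    - [-1, 0, 0, 0, 0, 0, 0]
    - [-1, 0, 0, 0, 0, 0, 0]

```text
time_s: 5.17
ee_pos: [480.3, -213.8, 90.0]
ee_rot: [179.9, -0.0, 178.4]
force: [0.6, 2.2, 0.7]
gripper_width: 30.3
gripper_force: 30.0
```

>>> apply_moves:
  increments:
    - [-1, 0, 0, 0, 0, 0, 0]
    - [-1, 0, 0, 0, 0, 0, 0]

```text
time_s: 5.33
ee_pos: [480.3, -213.8, 90.0]
ee_rot: [179.9, -0.0, 178.5]
force: [0.2, 2.3, 1.1]
gripper_width: 30.4
gripper_force: 30.0
```

```bash
python3 - <<'E'
import numpy as np
th=np.linspace(0,1.3,16); a=np.radians(30)-th
x=-210*np.cos(a);z=-210*np.sin(a);p=np.c_[x,z]
print(np.diff(p,axis=0).round(1).tolist())
E
```

```text
[[-8.4, 16.1], [-7.0, 16.8], [-5.5, 17.3], [-4.0, 17.8], [-2.4, 18.0], [-0.9, 18.2], [0.7, 18.2], [2.3, 18.0], [3.8, 17.8], [5.4, 17.4], [6.9, 16.9], [8.3, 16.2], [9.7, 15.4], [11.0, 14.5], [12.2, 13.5]]
```

>>> apply_moves:
  increments:
    - [-1, -0.0084, 0.0002, 0.0161, 0, 0, 0]
    - [-1, -0.007, 0.0002, 0.0168, 0, 0, 0]
    - [-1, -0.0055, 0.0002, 0.0173, 0, 0, 0]
    - [-1, -0.004, 0.0001, 0.0178, 0, 0, 0]
    - [-1, -0.0024, 0, 0.018, 0, 0, 0]

```text
time_s: 5.75
ee_pos: [452.4, -213.0, 175.6]
ee_rot: [179.9, -0.1, 178.5]
force: [3.5, 1.5, -5.5]
gripper_width: 30.6
gripper_force: 30.0
```

>>> apply_moves:
  increments:
    - [-1, -0.0009, 0, 0.0182, 0, 0, 0]
    - [-1, 0.0007, 0, 0.0182, 0, 0, 0]
    - [-1, 0, 0, 0, 0, 0, 0]

```text
time_s: 6.0
ee_pos: [452.3, -213.0, 214.4]
ee_rot: [180.0, -0.0, 178.5]
force: [-1.2, 3.7, -2.2]
gripper_width: 30.6
gripper_force: 30.0
```

>>> apply_moves:
  increments:
    - [-1, 0.0023, 0, 0.018, 0, 0, 0]
    - [-1, 0.0038, -0.0001, 0.0178, 0, 0, 0]
    - [-1, 0.0054, -0.0001, 0.0174, 0, 0, 0]
    - [-1, 0.0069, -0.0002, 0.0169, 0, 0, 0]
    - [-1, 0.0083, -0.0002, 0.0162, 0, 0, 0]

```text
time_s: 6.42
ee_pos: [478.4, -213.7, 298.6]
ee_rot: [179.9, -0.2, 178.5]
force: [-0.2, 1.4, -0.8]
gripper_width: 30.3
gripper_force: 30.0
```

>>> apply_moves:
  increments:
    - [-1, 0.0097, -0.0002, 0.0154, 0, 0, 0]
    - [-1, 0.011, -0.0003, 0.0145, 0, 0, 0]
    - [-1, 0.0122, -0.0003, 0.0135, 0, 0, 0]
    - [-1, 0, 0, 0, 0, 0, 0]

```text
time_s: 6.75
ee_pos: [513.6, -214.6, 343.7]
ee_rot: [180.0, 0.1, 178.5]
force: [-2.5, 2.7, 7.3]
gripper_width: 30.6
gripper_force: 30.0
```

```bash
python3 - <<'E'
from h import *
g=cams.grab_frame("scene");f=cams.grab_frame("top")
r=lambda i,w,h:cv2.resize(i,(w,h),interpolation=cv2.INTER_CUBIC)
cv2.imwrite("pics/c2.png",np.hstack([r(g["color"][150:320,140:260,::-1],360,510),r(f["color"][60:230,250:370,::-1],360,510)]))
print(status.state())
E
```

```text
{'time_s': 6.85, 'qpos': array([-2.39259339e+01,  1.37424331e+01,  7.97800129e+01,  3.76465203e-02,
        8.64217511e+01, -1.12434119e+02]), 'qvel': array([-0.21469665, -0.39744341,  1.28566756,  0.01901895, -0.66455042,
       -0.11900049]), 'effort': array([ -0.83631003, -34.41471219, -23.74539614,  -0.68808043,
        -0.80898106,  -0.05778688]), 'ee_pos': array([ 512.57390958, -214.60725978,  342.72434134]), 'ee_rot': array([1.79986564e+02, 6.59185367e-02, 1.78505846e+02]), 'force': array([-0.75445724,  3.06141267,  6.10599829]), 'torque': array([ 0.53371323,  0.31896927, -0.04395812]), 'gripper_force': 30.000977218151093, 'gripper_width': 30.45688258663999}
```

View pics/c2.png

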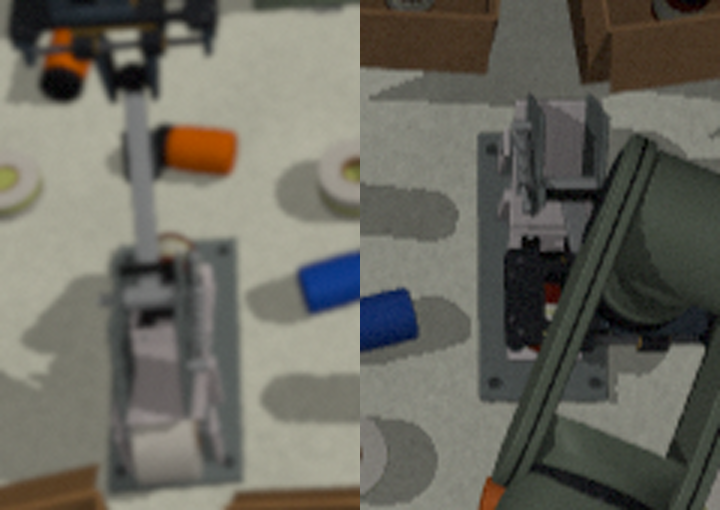

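>>> apply_moves:
  increments:
    - [1, 0, 0, 0, 0, 0, 0]
    - [1, 0, 0, 0, 0, 0, 0]
    - [1, 0, 0, 0, 0, 0, 0]
    - [1, 0, 0, 0, 0, 0, 0]
    - [1, 0, 0, 0, 0, 0, 0]

```text
time_s: 7.27
ee_pos: [512.3, -215.1, 341.6]
ee_rot: [-180.0, -0.0, 178.5]
force: [-0.1, -0.8, 0.2]
gripper_width: 61.0
gripper_force: 0.0
```

>>> apply_moves:
  increments:
    - [1, 0, 0, 0.015, 0, 0, 0]
    - [1, 0, 0, 0.025, 0, 0, 0]
    - [1, 0, 0, 0.025, 0, 0, 0]
    - [1, -0.01, 0, 0.02, 0, 0, 0]
    - [1, -0.03, 0, 0, 0, 0, 0]

```text
time_s: 7.68
ee_pos: [475.7, -215.8, 429.6]
ee_rot: [-179.9, 0.4, 178.6]
force: [-0.9, -0.5, -0.0]
gripper_width: 90.7
gripper_force: 0.0
```

>>> apply_moves:
  increments:
    - [1, -0.03, 0, 0, 0, 0, 0]
    - [1, -0.004, 0, -0.025, -0.16, -6, 0]
    - [1, -0.002, 0, -0.035, -0.16, -6, 0]
    - [1, -0.002, 0, -0.035, -0.16, -6, 0]
    - [1, -0.002, 0, -0.035, -0.16, -6, 0]

```text
time_s: 8.1
ee_pos: [432.4, -215.1, 298.6]
ee_rot: [-179.8, 24.2, 178.5]
force: [1.0, 0.0, -0.7]
gripper_width: 91.2
gripper_force: 0.0
```

>>> apply_moves:
  increments:
    - [1, 0, 0, -0.035, -0.15, -6, 0]
    - [1, 0, 0, 0, 0, 0, 0]
    - [1, 0, 0, 0, 0, 0, 0]

```text
time_s: 8.35
ee_pos: [427.1, -211.5, 257.0]
ee_rot: [179.4, 29.0, 178.1]
force: [1.3, -1.5, 1.4]
gripper_width: 90.7
gripper_force: 0.0
```

```bash
python3 - <<'E'
from h import *
import pickle
f=cams.grab_frame("wrist");pickle.dump(f,open("w3.pkl","wb"));g=cams.grab_frame("scene")
r=lambda i,w,h:cv2.resize(i,(w,h),interpolation=cv2.INTER_CUBIC)
cv2.imwrite("pics/w3.png",np.hstack([r(f["color"][:,:,::-1],512,384),r(g["color"][150:320,140:260,::-1],271,384)]))
s=status.state();print(s["qpos"],s["ee_pos"],s["ee_rot"],s["force"])
E
```

```text
[ -39.57480202   -2.71025504  115.72556049   25.42621137   45.39884683
 -142.65906376] [ 434.54415361 -216.67171882  266.52150841] [-179.79974078   29.95748821  178.57337522] [ 1.06433543 -0.83099842  1.58482597]
```

View pics/w3.png

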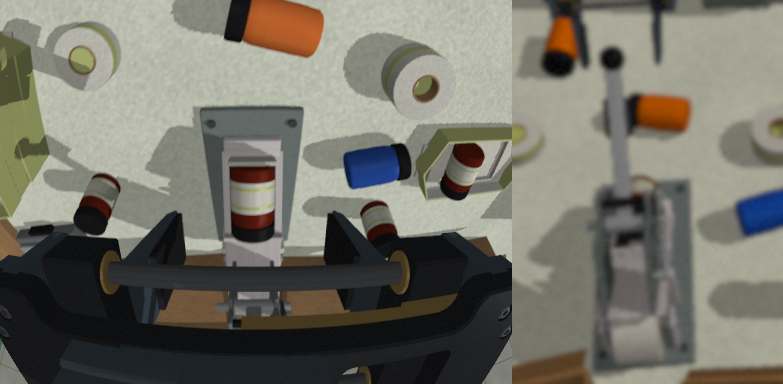

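>>> apply_moves:
  increments:
    - [1, 0.023, -0.0007, -0.022, 0, 0, 0]
    - [1, 0.023, -0.0007, -0.022, 0, 0, 0]
    - [1, 0.023, -0.0007, -0.022, 0, 0, 0]
    - [1, 0, 0, 0, 0, 0, 0]
    - [1, 0, 0, 0, 0, 0, 0]

```text
time_s: 8.87
ee_pos: [505.8, -218.3, 200.1]
ee_rot: [-179.9, 30.0, 178.7]
force: [-0.1, 0.0, 0.6]
gripper_width: 91.3
gripper_force: 0.0
```

```bash
python3 - <<'E'
from h import *
import pickle
f=cams.grab_frame("wrist");pickle.dump(f,open("w4.pkl","wb"))
s=status.state();print(s["qpos"],s["ee_pos"],s["ee_rot"],s["force"],s["gripper_width"])
cv2.imwrite("pics/w4.png",cv2.resize(f["color"][:,:,::-1],(800,600),interpolation=cv2.INTER_CUBIC))
for b in finder.trace("jar_mid","wrist")[:4]: print(b["rect"],b["score"],np.argwhere(b["pixels"]).mean(0))
E
```

```text
[ -33.46598302    6.73794974  116.36524487   28.11359526   34.01982243
 -142.43807841] [ 504.94172348 -218.34153838  200.58479543] [-179.82876795   29.99722992  178.70068881] [ 0.61564266 -0.64393469  0.44925341] 91.59289124213217
[230.0, 140.9, 57.6, 100.4] 0.96 [189.49255605 258.19336323]
[368.1, 121.5, 89.8, 52.7] 0.77 [146.91165312 411.80542005]
[208.1, 314.8, 33.9, 12.7] 0.22 [322.83265306 225.59183673]
```

View pics/w4.png

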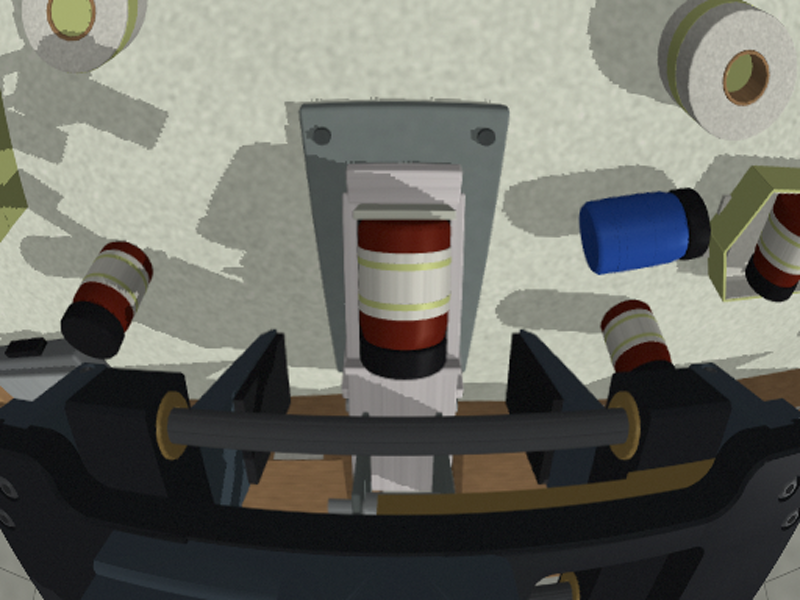

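The jar sits free in the cradle, sides at columns 358 and 450, bottom edge at row 220 and lid edge at about row 372. The finger midpoint is at column 399, so the jar is about 3 mm towards +y.

```bash
python3 - <<'E'
from h import *
import pickle
f=pickle.load(open("w4.pkl","rb"))
K,R,t=(np.array(f[k],float) for k in("intrinsics","R","t")); c=-R.T@t
th=np.radians(-1.5);Y=np.array([-np.sin(th),np.cos(th),0]);L=np.array([np.cos(th),np.sin(th),0])
ex=L*np.cos(np.pi/6)+[0,0,.5]; ez=-.5*L+[0,0,np.cos(np.pi/6)]; o=np.array([570,-216.6,88])
def hit(p,zs):
    v=((np.array(p)+.5)*.64-.5-K[:2,2])/K[0,0]; r=np.hypot(*v); d=R.T@np.r_[np.sin(r)*v/r,np.cos(r)]
    s=(zs-(c-o)@ez)/(d@ez); q=c+s*d-o; return np.round([q@ex,q@Y,q@ez],1)
print("bottom",hit((404,220),29),"lid",hit((404,377),29),"sides",hit((358,285),5),hit((450,285),5),"foot stop top",hit((404,208),0), "label edges",hit((404,252),29),hit((404,317),29))
p=np.array([504.9,-218.3,200.6])-o; print("tcp in seat",p@ex,p@Y,p@ez)
E
```

```text
bottom [-48.3  -0.4  29. ] lid [47.7  0.4 29. ] sides [ -4.2 -28.7   5. ] [-4.5 29.2  5. ] foot stop top [-52.1  -0.1  -0. ] label edges [-30.1  -0.3  29. ] [ 8.6  0.  29. ]
tcp in seat -0.020395533084808903 -3.403536787301007 130.03105598802048
```

```bash
cat > ik.py <<'E'
import numpy as np
from scipy.optimize import least_squares
from scipy.spatial.transform import Rotation as Ro
D=[([75.344,18.312,89.639,0,72.044,-1.146],[134.333,559.103,227.976],[180,0,166.49]),
([23.018,15.28,83.916,-.023,80.753,-65.284],[514.52,230.94,298.0],[180,0.056,178.305]),
([-25.363,15.468,99.576,.061,65.034,-113.819],[479.03,-214.01,189.65],[179.918,-.048,178.43]),
([-23.926,13.742,79.78,.0376,86.422,-112.434],[512.57,-214.607,342.72],[179.987,.066,178.506]),
([-39.5748,-2.710,115.7256,25.426,45.399,-142.659],[434.54,-216.67,266.52],[-179.8,29.957,178.573]),
([-33.466,6.738,116.365,28.1136,34.0198,-142.438],[504.94,-218.34,200.58],[-179.829,29.997,178.70])]
Rt=lambda ax,a:Ro.from_euler(ax,a,degrees=True)
def fk(q,P):
    r0,z0,L1,L2,e,d=P; b=Rt('z',q[0]); p=np.array([r0,0,z0])+Rt('y',q[1]).apply([0,0,L1])
    f=Rt('y',q[1]+q[2]); p=p+f.apply([e,0,L2]); w=f*Rt('z',q[3])*Rt('y',q[4])
    p=p+w.apply([0,0,d]); return b.apply(p), b*w*Rt('z',q[5]+90)
def target(e):return Ro.from_euler('xyz',e,degrees=True)
def fit():
    g=lambda P:np.concatenate([fk(q,P)[0]-x for q,x,_ in D])
    s=least_squares(g,[0,300,450,450,0,347]); return s.x,np.abs(s.fun).max()
def ik(x,Rm,q0,P):
    g=lambda q:np.r_[fk(q,P)[0]-x,100*(Rm.inv()*fk(q,P)[1]*1).as_rotvec()]
    s=least_squares(g,q0); return s.x,np.abs(s.fun).max()
E
python3 - <<'E'
from ik import *
P,e=fit();print(P.round(1),e)
for q,x,r in D: print(((target(r).inv()*fk(q,P)[1]).as_rotvec()*57.3).round(1))
E
```

```text
[-20.3 150.9 625.5 430.5  35.  353. ] 11.160919880447864
[-0. -0. -0.]
[-0.  0. -0.]
[-0.  0. -0.]
[-0. -0.  0.]
[-0. -0. -0.]
[ 0. -0. -0.]
```

```bash
python3 - <<'E'
from ik import *
P,e=fit();q0=np.array(D[-1][0])
for nm,x,r in [("now",[504.9,-218.3,200.6],[180,30,178.5]),("jar",[567.4,-216.5,84.3],[180,30,178.5]),("jar22",[567.4,-216.5,84.3],[180,26,178.5]),("lift",[520,-216.5,184],[180,20,178.5]),("tray",[561,236,31],[180,0,184.8])]:
    q,err=ik(np.array(x),target(r),q0,P); print(nm,q.round(1),err.round(3))
q0[5]+=180
q,err=ik(np.array([567.4,-216.5,84.3]),target([180,30,-1.5]),q0,P);print("flip",q.round(1),err)
E
```

```text
Traceback (most recent call last):
  File "ik.py", line 21, in ik
    s=least_squares(g,q0); return s.x,np.abs(s.fun).max()
  File "ik.py", line 20, in <lambda>
    g=lambda q:np.r_[fk(q,P)[0]-x,100*(Rm.inv()*fk(q,P)[1]*1).as_rotvec()]
                                       ~~~~~~~~~~~~~~~~~~~^~
TypeError: Argument 'other' has incorrect type (expected scipy.spatial.transform._rotation.Rotation, got int)
```

```bash
sed -i 's/\[1\]\*1)/[1])/' ik.py; python3 - <<'E'
from ik import *
P,e=fit();q0=np.array(D[-1][0])
for nm,x,r in [("now",[504.9,-218.3,200.6],[180,30,178.5]),("jar",[567.4,-216.5,84.3],[180,30,178.5]),("jar26",[567.4,-216.5,84.3],[180,26,178.5]),("lift",[520,-216.5,184],[180,20,178.5]),("tray",[561,236,31],[180,0,184.8])]:
    q,err=ik(np.array(x),target(r),q0,P); print(nm,q.round(1),err.round(3))
q0[5]+=180
q,err=ik(np.array([567.4,-216.5,84.3]),target([180,30,-1.5]),q0,P);print("flip",q.round(1),err)
E
```

```text
now [ -33.     6.6  116.8   28.1   33.7 -142. ] 0.0
jar [ -28.5   19.7  119.6   45.1   18.6 -157.4] 0.0
jar26 [ -27.2   20.   116.6   30.    22.4 -141.5] 0.0
lift [ -28.1   11.1  109.5   13.2   42.2 -125.1] 0.0
tray [ 22.8  30.9  99.    0.   50.  -72. ] 0.0
flip [-16.6  42.8  73.2  -7.5  93.1  76.5] 1.1368683772161603e-13
```

>>> apply_moves:
  increments:
    - [1, -0.007, 0.0035, -0.004, 0.16, 6, 0]
    - [1, 0, 0, 0, 0, 0, 0]
    - [1, 0, 0, 0, 0, 0, 0]
    - [1, 0, 0, 0, 0, 0, 0]

```text
time_s: 9.3
ee_pos: [495.1, -213.6, 195.0]
ee_rot: [-180.0, 24.0, 178.6]
force: [-0.1, -0.4, -0.7]
gripper_width: 91.0
gripper_force: 0.0
```

```bash
cat >> ik.py <<'E'
def seat(p):
    th=np.radians(-1.5);Y=np.array([-np.sin(th),np.cos(th),0]);L=np.array([np.cos(th),np.sin(th),0])
    p=np.array(p)-[570,-216.6,88];return p@(L*np.cos(np.pi/6)+[0,0,.5]),p@Y,p@(-.5*L+[0,0,np.cos(np.pi/6)])
E
python3 - <<'E'
from ik import *
from workcell import status
P,e=fit();q0=np.array(D[-1][0])
for t in (24,22): print(ik(np.array([563.5,-216.5,83]),target([180,t,178.5]),q0,P)[0].round(1))
s=status.state();print(s["qpos"].round(1),s["ee_pos"],s["ee_rot"],seat(s["ee_pos"]))
E
```

```text
[ -26.9   20.1  115.6   24.9   24.4 -136.4]
[ -26.3   20.5  114.    20.4   26.8 -131.5]
[ -31.5    7.5  113.8   18.8   39.2 -132.7] [ 495.14091405 -213.63059476  195.01510075] [-179.97497578   23.97176134  178.5510956 ] (np.float64(-11.36742031148411), np.float64(1.0088052750415422), np.float64(130.13337762965713))
```

>>> apply_moves:
  increments:
    - [1, 0.0137, -0.0006, -0.0224, 0, 0, 0]
    - [1, 0.0137, -0.0006, -0.0224, 0, 0, 0]
    - [1, 0.0137, -0.0006, -0.0224, 0, 0, 0]
    - [1, 0.0137, -0.0005, -0.0224, 0, 0, 0]

```text
time_s: 9.63
ee_pos: [549.7, -216.3, 103.9]
ee_rot: [-180.0, 23.9, 178.5]
force: [0.6, -0.2, -0.3]
gripper_width: 91.5
gripper_force: 0.0
```

>>> apply_moves:
  increments:
    - [1, 0.007, -0.0003, -0.0112, 0, 0, 0]
    - [1, 0.0067, -0.0002, -0.011, 0, 0, 0]
    - [1, 0, 0, 0, 0, 0, 0]
    - [1, 0, 0, 0, 0, 0, 0]

```text
time_s: 9.97
ee_pos: [563.0, -216.4, 82.0]
ee_rot: [180.0, 23.7, 178.5]
force: [-0.4, 0.4, -0.1]
gripper_width: 91.4
gripper_force: 0.0
```

```bash
python3 - <<'E'
from ik import *
from h import *
s=status.state();print(s["qpos"].round(1),s["ee_pos"],s["ee_rot"],s["force"],seat(s["ee_pos"]))
f=cams.grab_frame("wrist");g=cams.grab_frame("scene")
r=lambda i,w,h:cv2.resize(i,(w,h),interpolation=cv2.INTER_CUBIC)
cv2.imwrite("pics/w5.png",np.hstack([r(f["color"][:,:,::-1],512,384),r(g["color"][150:320,140:260,::-1],271,384)]))
E
```

```text
[ -27.5   20.9  115.    25.2   24.7 -137.2] [ 563.0287816  -216.36281546   81.96240059] [179.96480675  23.74793627 178.49862713] [-0.41703734  0.36962455 -0.08528188] (np.float64(-9.059360074869836), np.float64(0.05461803745373995), np.float64(-1.7411953156894435))
```

View pics/w5.png

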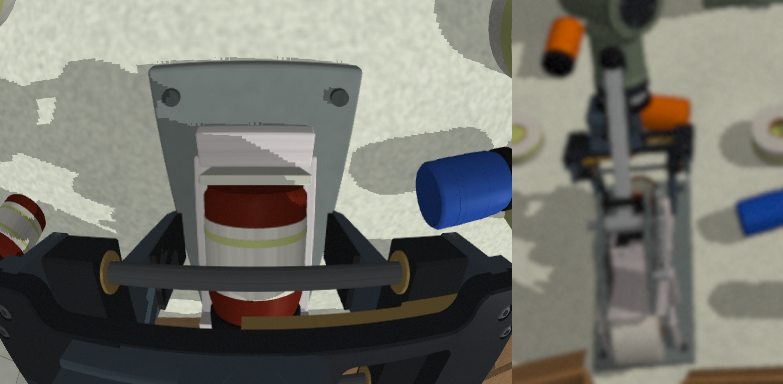

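The fingers straddle the jar, which is centred at about (256,240), and the hold-down arm is still up. Closing now.

>>> apply_moves:
  increments:
    - [-1, 0, 0, 0, 0, 0, 0]
    - [-1, 0, 0, 0, 0, 0, 0]
    - [-1, 0, 0, 0, 0, 0, 0]
    - [-1, 0, 0, 0, 0, 0, 0]
    - [-1, 0, 0, 0, 0, 0, 0]
  newtons: 30

```text
time_s: 10.48
ee_pos: [563.2, -216.3, 82.1]
ee_rot: [180.0, 23.8, 178.5]
force: [-0.6, -0.1, -0.2]
gripper_width: 60.6
gripper_force: 0.0
```

>>> apply_moves:
  increments:
    - [-1, 0, 0, 0, 0, 0, 0]
    - [-1, 0, 0, 0, 0, 0, 0]
    - [-1, 0, 0, 0, 0, 0, 0]

```text
time_s: 10.73
ee_pos: [563.1, -216.0, 82.0]
ee_rot: [179.9, 23.7, 178.5]
force: [-1.7, 1.9, 2.9]
gripper_width: 57.3
gripper_force: 30.0
```

>>> apply_moves:
  increments:
    - [-1, -0.008, 0.0002, 0.0139, 0, 0, 0]
    - [-1, -0.01, 0.0003, 0.0173, 0, 0, 0]
    - [-1, -0.01, 0.0003, 0.0173, 0, 0, 0]
    - [-1, -0.01, 0.0003, 0.0173, 0, 0, 0]
    - [-1, -0.01, 0.0003, 0.0173, 0, 0, 0]

```text
time_s: 11.15
ee_pos: [513.9, -214.6, 164.6]
ee_rot: [179.9, 23.6, 178.5]
force: [-0.6, 0.5, -2.0]
gripper_width: 57.6
gripper_force: 30.0
```

>>> apply_moves:
  increments:
    - [-1, -0.012, 0.0003, 0.0173, 0, 0, 0]
    - [-1, -0.012, 0.0003, 0.0173, 0, 0, 0]
    - [-1, -0.012, 0.02, 0.0173, 0, 0, 0]
    - [-1, -0.012, 0.03, 0.01, 0, 0, 0]
    - [-1, -0.005, 0.035, 0.005, 0, 0, 0]

```text
time_s: 11.57
ee_pos: [461.0, -129.8, 232.6]
ee_rot: [-180.0, 23.8, 178.3]
force: [0.8, 1.5, -2.5]
gripper_width: 57.5
gripper_force: 30.0
```

>>> apply_moves:
  increments:
    - [-1, 0, 0.035, 0.005, 0, 0, 0]
    - [-1, 0, 0.035, 0.005, 0, 3, 0.5]
    - [-1, 0.004, 0.035, 0.005, 0, 5, 0.5]
    - [-1, 0.004, 0.035, 0, 0, 5, 0.5]
    - [-1, 0.004, 0.035, 0, 0, 5, 0.5]

```text
time_s: 11.98
ee_pos: [473.7, 47.4, 247.5]
ee_rot: [-179.8, 5.6, -179.4]
force: [1.2, -0.6, -2.6]
gripper_width: 57.4
gripper_force: 30.0
```

```bash
python3 - <<'E'
from workcell import status
s=status.state();print(s["qpos"].round(1),s["ee_pos"],s["ee_rot"],s["force"],s["gripper_width"])
E
```

```text
[  4.7   5.8 103.5  -0.6  65.1 -85.6] [473.65580846  47.39209909 247.48070607] [-179.81705786    5.60886124 -179.38200158] [ 1.15696865 -0.6438916  -2.64903734] 57.39471050257298
```

>>> apply_moves:
  increments:
    - [-1, 0.013, 0.0314, -0.01, -0.12, 1.97, 0.7]
    - [-1, 0.013, 0.0314, -0.01, -0.12, 1.97, 0.7]
    - [-1, 0.013, 0.0314, -0.01, -0.12, 1.97, 0.7]
    - [-1, 0.013, 0.0314, -0.01, -0.12, 1.97, 0.7]
    - [-1, 0.013, 0.0314, -0.01, -0.12, 1.97, 0.7]

```text
time_s: 12.4
ee_pos: [539.3, 204.3, 195.3]
ee_rot: [-179.7, -4.3, -175.9]
force: [0.6, -0.4, -1.8]
gripper_width: 57.0
gripper_force: 30.0
```

>>> apply_moves:
  increments:
    - [-1, 0.013, 0.0314, -0.02, -0.12, 1.97, 0.7]
    - [-1, 0, 0, -0.02, 0, 0, 0]
    - [-1, 0, 0, 0, 0, 0, 0]
    - [-1, 0, 0, 0, 0, 0, 0]

```text
time_s: 12.73
ee_pos: [551.0, 233.6, 154.9]
ee_rot: [-179.6, -6.4, -175.2]
force: [-0.3, 0.1, -1.8]
gripper_width: 57.3
gripper_force: 30.0
```

```bash
python3 - <<'E'
from h import *
import pickle
f=cams.grab_frame("wrist");g=cams.grab_frame("scene");pickle.dump((f,g),open("w6.pkl","wb"))
s=status.state();print(s["qpos"].round(1),s["ee_pos"],s["ee_rot"],s["force"],s["gripper_width"])
r=lambda i,w,h:cv2.resize(i,(w,h),interpolation=cv2.INTER_CUBIC)
im=np.zeros((600,800,3),np.uint8)
im[:450,:600]=r(f["color"][:,:,::-1],600,450);im[450:600,:]=0
im[200:400,600:800]=r(g["color"][180:280,270:370,::-1],200,200)
cv2.imwrite("pics/w6.png",im)
E
```

```text
[ 21.   26.3  87.9   1.5  71.8 -74.2] [552.20018541 233.38681441 157.76090843] [-179.72538317   -6.0382371  -175.27013925] [-0.09151606 -0.20025859 -2.26460315] 57.649811659864326
```

View pics/w6.png

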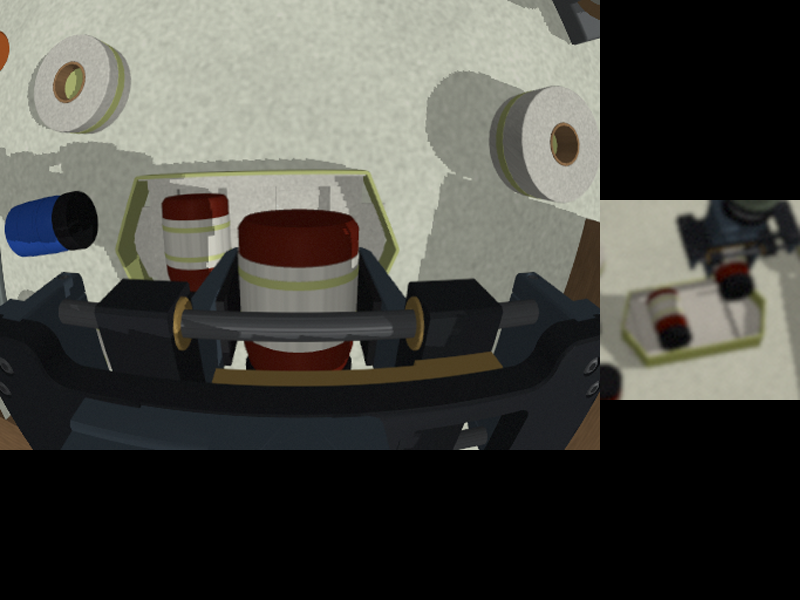

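The jar is held level over the empty hollow. Near rim corners are at (137,178) and (369,171), the tray points at (118,245) and (396,245), and the packed jar is untouched at (197,240).

```bash
python3 - <<'E'
from h import *
import pickle
f,g=pickle.load(open("w6.pkl","rb"))
S=lambda p,z:wback(f,(np.array(p)+.5)*.8533-.5,z)
p,th,r=fit([(-66,-100),(-66,100),(0,128),(0,-128)],[S(q,36) for q in[(137,177.5),(369,171.5),(396,247),(118,245)]])
print(p,th,r.tolist())
a=np.radians(th);print("hollow",p+46*np.array([-np.sin(a),np.cos(a)]))
print("edges z12",S((277,187),12),S((319,187),12))
print("packed axis z33, near end",S((197,212),33),S((162,215),33),S((230,215),33),S((163,235),33),S((229,235),33))
print("held jar near end sides z~159",S((238,228),159),S((358,228),159),"label edge",S((238,262),159),S((358,262),159))
E
```

```text
[565.7334335  191.88507089] 5.175300618932432 [[-2.4, -0.1], [-0.8, -0.2], [0.8, 2.2], [2.4, -1.8]]
hollow [561.58408352 237.69754621]
edges z12 [513.41315065 210.01594438  12.        ] [510.22030041 247.13503679  12.        ]
packed axis z33, near end [538.22694719 143.84065682  33.        ] [543.51763529 110.96039099  33.        ] [538.42018224 173.20714137  33.        ] [561.54919919 112.11208429  33.        ] [555.82931641 173.17318303  33.        ]
held jar near end sides z~159 [522.04544683 201.81234341 159.        ] [517.09255188 258.80545317 159.        ] label edge [538.97518776 202.5991051  159.        ] [533.8641758  260.89309529 159.        ]
```

>>> apply_moves:
  increments:
    - [-1, 0, 0.0028, -0.03, 0, 0, 0]
    - [-1, 0, 0, -0.03, 0, 0, 0]
    - [-1, 0, 0, -0.03, 0, 0, 0]
    - [-1, 0, 0, 0, 0, 0, 0]
    - [-1, 0, 0, 0, 0, 0, 0]

```text
time_s: 13.25
ee_pos: [551.8, 236.0, 67.6]
ee_rot: [-179.7, -6.1, -175.3]
force: [-0.6, 0.8, -1.7]
gripper_width: 57.4
gripper_force: 30.0
```

```bash
python3 - <<'E'
from workcell import status
s=status.state();print(s["ee_pos"],s["ee_rot"],s["force"],s["gripper_width"])
E
```

```text
[551.80570122 236.02428778  67.61415881] [-179.71117926   -6.1402645  -175.28709033] [-0.61871005  0.83554573 -1.66244621] 57.42769994938699
```

>>> apply_moves:
  increments:
    - [-1, 0.0005, 0, -0.015, 0, 0, 0]
    - [-1, 0, 0, -0.01, 0, 0, 0]
    - [-1, 0, 0, -0.005, 0, 0, 0]
    - [-1, 0, 0, -0.002, 0, 0, 0]
    - [-1, 0, 0, -0.001, 0, 0, 0]

```text
time_s: 13.67
ee_pos: [553.0, 237.0, 34.6]
ee_rot: [-179.7, -6.0, -175.2]
force: [0.1, 0.0, -2.8]
gripper_width: 57.7
gripper_force: 30.0
```

>>> apply_moves:
  increments:
    - [-1, 0, 0, -0.001, 0, 0, 0]
    - [-1, 0, 0, -0.001, 0, 0, 0]
    - [-1, 0, 0, 0, 0, 0, 0]

```text
time_s: 13.92
ee_pos: [553.1, 237.1, 32.4]
ee_rot: [-179.7, -6.0, -175.2]
force: [0.0, -0.2, -0.8]
gripper_width: 57.9
gripper_force: 30.0
```

>>> apply_moves:
  increments:
    - [-1, 0, -0.0005, -0.001, 0, 0, 0]
    - [-1, 0, 0, 0, 0, 0, 0]
    - [-1, 0, 0, 0, 0, 0, 0]

```text
time_s: 14.17
ee_pos: [553.2, 237.1, 32.3]
ee_rot: [-179.8, -6.0, -175.2]
force: [-1.0, 1.0, 6.0]
gripper_width: 57.6
gripper_force: 30.0
```

>>> apply_moves:
  increments:
    - [0.36, 0, 0, 0, 0, 0, 0]
    - [0.45, 0, 0, 0, 0, 0, 0]
    - [0.5, 0, 0, 0, 0, 0, 0]
    - [0.5, 0, 0, 0, 0, 0, 0]
    - [0.5, 0, 0, 0, 0, 0, 0]

```text
time_s: 14.58
ee_pos: [552.6, 236.3, 30.6]
ee_rot: [-179.7, -6.1, -175.2]
force: [-0.3, 0.2, 0.5]
gripper_width: 68.5
gripper_force: 0.0
```

```bash
python3 - <<'E'
from workcell import status
s=status.state();print(s["ee_pos"],s["ee_rot"],s["force"],s["gripper_width"])
E
```

```text
[552.56492532 236.32228695  30.6153176 ] [-179.72001546   -6.1124649  -175.23033745] [-0.28143076  0.20133768  0.48851363] 68.48198546762778
```

>>> apply_moves:
  increments:
    - [0.5, 0, 0, 0.008, 0, 0, 0]
    - [0.5, 0, 0, 0.015, 0, 0, 0]
    - [0.5, 0, 0, 0.025, 0, 0, 0]
    - [0.5, 0, 0, 0.03, 0, 0, 0]
    - [0.5, 0, 0, 0.035, 0, 0, 0]

```text
time_s: 15.0
ee_pos: [551.7, 236.0, 144.2]
ee_rot: [-179.7, -6.3, -175.2]
force: [-0.5, 0.6, -0.2]
gripper_width: 68.3
gripper_force: 0.0
```

>>> apply_moves:
  increments:
    - [0.5, 0, 0, 0.035, 0, 0, 0]
    - [0.5, -0.02, 0, 0.03, 0, 0, 0]
    - [0.5, -0.035, 0, 0.01, 0, 0, 0]
    - [0.5, -0.038, 0, 0, 0, 0, 0]
    - [0.5, -0.038, 0, 0, 0, 0, 0]

```text
time_s: 15.42
ee_pos: [420.8, 236.4, 220.2]
ee_rot: [-179.8, -5.9, -175.3]
force: [0.5, 1.0, -0.4]
gripper_width: 68.5
gripper_force: 0.0
```

>>> apply_moves:
  increments:
    - [0.5, -0.03, 0.01, 0, 0, 0, 0]
    - [0.5, 0, 0, 0, 0, 0, 0]
    - [0.5, 0, 0, 0, 0, 0, 0]

```text
time_s: 15.67
ee_pos: [390.7, 246.6, 219.8]
ee_rot: [-179.8, -6.0, -175.1]
force: [1.4, 0.0, 0.5]
gripper_width: 68.4
gripper_force: 0.0
```

```bash
python3 - <<'E'
from h import *
g=cams.grab_frame("scene");t=cams.grab_frame("top")
r=lambda i,w,h:cv2.resize(i,(w,h),interpolation=cv2.INTER_CUBIC)
cv2.imwrite("pics/fin.png",np.vstack([r(g["color"][150:320,140:400,::-1],459,300),r(t["color"][85:255,140:400,::-1],459,300)]))
f=cams.grab_frame("wrist");cv2.imwrite("pics/finw.png",f["color"][:,:,::-1])
s=status.state();print(s["ee_pos"],s["force"],s["time_s"])
E
```

```text
[392.81281596 246.52240123 219.07236821] [ 0.10933419 -0.38989576 -0.21385452] 15.8167
```

View pics/fin.png

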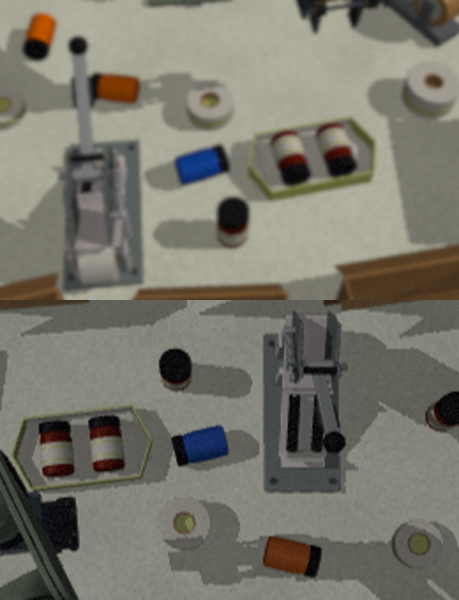

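The placed jar lies in the hollow beside the packed one, at (57,447) and (106,443) in the top view, and both lids point to +x. The hold-down arm stands open with its knob at (78,45) in the scene view, and nothing else has moved.

```bash
python3 -c "
from workcell import env
print(env.job_done())"
```

```text
the job is handed in; nothing more can be done
None
```

The job is handed in: the hold-down arm stands open, and the jar lies in the empty hollow with its lid pointing the same way as the packed jar's; the final pictures show nothing else disturbed, and the robot's clock read about 16 s.

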